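Clamp the probe barrel in the V-block

ROBOT

A 6-joint arm with a two-finger parallel gripper is mounted at the origin on the work surface. World frame = base frame: x ahead of the robot, y to its left, z up, the work surface at z = 0. Lengths are in m, angles in rad, forces in N, time in s.
With the tool pointing down it reaches from about 0.35 to 0.8 m from the base axis. Payload 7.3 kg.
Tool frame: the origin (TCP) lies between the finger pads; the fingertips stand 25 mm ahead of it and the grasp point (between the pads) lies 6 mm ahead of it (r.tip_extent is the distance from the TCP to the fingertips, in m); z points along the fingers, y is the direction in which the jaws open and shut (so a half turn about z gives the same grasp; the last joint's range is limited). The gripper opens to 85 mm and grips with 20 to 120 N. Pads are 22 mm wide; open, the fingers measure 114 mm over their backs; the gripper's body (76 mm by 85 mm) begins 54 mm behind the grasp point. The pads swing forward as they close: fully open they stand 13 mm farther back than shut.
Start: joints at [-1.457, 0.342, 1.524, -0, 1.275, -0.146], TCP at [0.135, -0.507, 0.256] pointing down, gripper open.
Joint ranges: [-2.53, 2.53], [-0.77, 2.02], [0.04, 2.7], [-1, 4.14], [0.28, 2.66], [-3.11, 3.11]. Speed limits (rad/s): [2.57, 2.57, 3.14, 3.14, 3.14, 3.14].

INTERFACE

Orientations are given as a unit quaternion [x, y, z, w].
In Python, from workcell import r, command_gripper, optics gives the robot as it stands. The module is installed in compiled form; this text tells all that it offers. Calls block until the motion is done:
- r.reach(position, orientation): joint-space move of the TCP to a pose.
- r.move_straight(position, orientation=None, speed=0.15, max_force=None): straight line of the TCP; orientation=None keeps the orientation; speed is the mean speed in m/s. With max_force (N) it stops when the force on the tool has changed by that much, and returns True; else False.
- r.movej(angles): joint-space move.
- command_gripper(opening, force=None): finger opening in m; force is the grip in N (None keeps the last); returns when the fingers have stopped.
- r.hold(seconds).
- r.solve_ik(position, orientation): joint angles nearest the present ones, or None.
- r.read_state(): the state.
- optics.get_image(name): name is "scene" or "top" or "wrist"; returns (picture, depth): 400x640x3 uint8, red, green, blue; 400x640 float32, m along the optical axis (not along the pixel's ray), 0 where there is no reading.
- optics.camera_model(name): a dict with "K" (3x3 intrinsics, pixels), "k1" (the pictures are not rectified: a ray, as slopes to the right and down, at radius r is drawn at 1 + k1 r^2 times it, then the intrinsics apply), "R" (3x3) and "t" (3): a world point X has camera coordinates R X + t; the wrist camera has in their place "tool_from_camera" (4x4, takes a point from camera to tool coordinates, whose origin is the TCP and whose axes are the flange's). Camera axes: x right, y down, z forward; pixel columns grow to the right and rows downward; lengths in m; the calibration is good to about 2 mm. A picture is of the moment at which its call begins: read the wrist's pose just before it. camera_model takes no time and is no camera call.
A pose or a line that the arm cannot do raises r.PlanningError and nothing moves.
- r.finish_job(): hands the job in, once; it reports no verdict.
The state is a dict: "time_s": time; "joint_positions": joint angles; "dq": joint speeds; "tau": joint torques, N m; "eef_pos": TCP position; "eef_rot": TCP orientation; "contact_force": force on the tool from outside, world axes, zero at the start; "torque": the same for the moment, N m; "grip_width": finger opening in m.
Only numpy, scipy, OpenCV 4.12 (cv2) and the standard library are available. Lean on these libraries where they do the work, as an engineer would, in place of code of your own. Each camera call takes 0.05 s, during which the arm holds its last target.

TASK

Take the aluminium probe barrel off its red holders, lay it in the steel V-block, slide it gently along the V until it bears firmly on the end stop, and let go. Then swing the hinged strap over the barrel and press its free end fully down so that it stays closed and the barrel is clamped, still down in the V and against the stop. Push the barrel on the stop with only a few newtons (never more than 10 N), use no more than 20 N on the strap, and leave everything else on the bench where it is.

Things in the scene. Friction and masses are not known exactly. Their poses are not given: they have to be found in the camera images.
- barrel_center (a point): Centre of the probe barrel: a plain aluminium cylinder, 24 mm diameter, 160 mm long, 110 to 225 g, both ends alike (either way round will do). Its x axis runs along the cylinder; y and z turn with it as it rolls. At the start it lies level in the two notches of the holders, its centre 39 mm above the bench.
- holders: Two red plastic V-notched blocks on a grey strip, fixed to the bench, origin on the bench at the middle, x along the notches. The blocks are 16 mm long (along x), 56 mm wide, tops 41 mm high at most, centred 52 mm either side of the origin: 88 mm is free between them, over a strip only 4 mm high.
- vee_axis (a point): Middle of the line where the centre line of a 24 mm barrel lies when fully down in the V-block, 45 mm above the bench. x runs along the V, z is up. The end stop is at the -x end; the strap crosses at x = +50 mm, its hinge line parallel to x, at y = +36 mm and 23 mm above this point.
- stop: End stop: fixed steel post with a round 14 mm face at the V's -x end. Origin: centre of the face, on the V's axis; x points from the face to the barrel. Its place differs each time, 76 to 88 mm from vee_axis. With the barrel's end on it, the barrel's centre is 80 mm away. The barrel must bear on it with at least 2 N for a moment (3 to 8 N is good, over 10 N is too much).
- strap_tip (a point): Middle of the outer face (the top when closed) of the strap's free end, 84 mm from the hinge line. The strap is a steel bar 16 mm wide (tab 22 mm), 5 mm thick, reaching 92 mm from the hinge; the outer face is 2.5 mm off the hinge line. z points out of the outer face, y back to the hinge. Closed, the outer face is level, 70 mm above the bench.
- strap (a joint): Strap angle, rad: 0 closed (level, across the barrel to -y of vee_axis), 1.57 upright, at the start 1.85 to 2.15 (leaning to +y). Stiff hinge (about 4 N at the free end), stays where left. A sprung pad under it, 36 mm from the hinge, meets the barrel at 0.08; the rest to the hard stop at -0.015 takes about 7 N at the free end. Fully down: below 0.025. Over 20 N is too much.
- breadboard: bystander: white plastic breadboard 55 x 165 x 9 mm
- multimeter: bystander: squat black multimeter 130 x 85 x 45 mm
- solder_stand: bystander: brass soldering stand, 100 x 70 mm foot, about 130 mm high
- spool: bystander: small grey spool standing on end, 36 mm diameter, 30 mm high, between the holders and the V-block
- screwdriver: bystander: screwdriver lying, 160 mm long
- jar: bystander: small jar, 48 mm diameter, 55 mm high
- vblock: V-block fixture, fixed to the bench; origin on the bench under vee_axis, same axes. Base plate 200 x 85 x 10 mm with two steel 90-degree V cheeks, 22 mm long along x, 52 mm wide, at x = +50 and -50 mm, their rims 36 mm apart and 46 mm above the bench. The 78 mm between the cheeks are free for fingers, down to the base plate.
- barrel: The barrel's body, origin on its surface, 12 mm from its centre line; use barrel_center for its position.
Mind the look-alikes: they are no part of the job. What is meant by the vblock is not blue, and is the larger of those in its own colour.

How it is judged:
By the outcome, as a careful person would: the job done as asked, in the order asked, and still so for the second after the job is handed in, with the robot touching nothing.
It also fails if it takes over 70 s, if anything falls off the work surface, if the arm or the gripper's body presses on something with over 40 N, if the wrist force passes 120 N, or if a joint passes its speed limit or range.

## Working session

There is one attempt and no reset: what is moved stays moved. The work goes in short steps, each a Python script; the robot and the scene stay as the last script left them, time stands still between calls to the robot, and variables do not carry over. Pictures are saved under pics/ and viewed, and the job is handed in when it is done.

```bash
mkdir -p pics
cat > h.py <<'E'
import numpy as np, cv2
from workcell import r, command_gripper, optics
def save(n,im): cv2.imwrite('pics/'+n+'.png',cv2.cvtColor(im,cv2.COLOR_RGB2BGR))
E
python3 - <<'E'
from h import *
np.set_printoptions(precision=4,suppress=True)
for n in ['scene','top','wrist']:
    im,d=optics.get_image(n); save(n+'0',im); np.savez('pics/'+n+'0.npz',im=im,d=d)
    print(n,optics.camera_model(n))
print(r.read_state(), r.tip_extent)
E
```

```text
scene {'K': array([[410.6121,   0.    , 316.1527],
       [  0.    , 410.6121, 198.3379],
       [  0.    ,   0.    ,   1.    ]]), 'k1': -0.06383551315919253, 'R': array([[-0.002 ,  1.    ,  0.0059],
       [ 0.5888,  0.0059, -0.8082],
       [-0.8083,  0.0019, -0.5888]]), 't': array([-0.0019, -0.2767,  1.5798])}
top {'K': array([[367.45  ,   0.    , 322.5383],
       [  0.    , 367.45  , 202.1389],
       [  0.    ,   0.    ,   1.    ]]), 'k1': -0.016836383217486352, 'R': array([[ 0.028 , -0.9993,  0.0262],
       [-0.9925, -0.0309, -0.1184],
       [ 0.1191, -0.0227, -0.9926]]), 't': array([-0.0255,  0.5718,  0.9397])}
wrist {'K': array([[306.5216,   0.    , 317.432 ],
       [  0.    , 306.5216, 195.3599],
       [  0.    ,   0.    ,   1.    ]]), 'k1': -0.05165248217102887, 'tool_from_camera': array([[-0.0006, -0.9579, -0.2871,  0.0728],
       [ 1.    , -0.0004, -0.0006, -0.0004],
       [ 0.0005, -0.2871,  0.9579, -0.1168],
       [ 0.    ,  0.    ,  0.    ,  1.    ]])}
{'time_s': 0.15, 'joint_positions': array([-1.457 ,  0.3425,  1.5248,  0.    ,  1.2754, -0.146 ]), 'dq': array([-0.0004, -0.0008, -0.0023,  0.001 ,  0.0009, -0.0003]), 'tau': array([  0.002 , -43.3908, -24.6147,  -0.    ,   0.0057,  -0.    ]), 'eef_pos': array([ 0.1349, -0.5071,  0.2558]), 'eef_rot': array([ 0.9916,  0.1295,  0.    , -0.0006]), 'contact_force': array([-0.2739,  0.4413,  0.0281]), 'torque': array([-0.0284,  0.0693,  0.0264]), 'grip_width': 0.08525693721735866} 0.025
```

View pics/scene0.png

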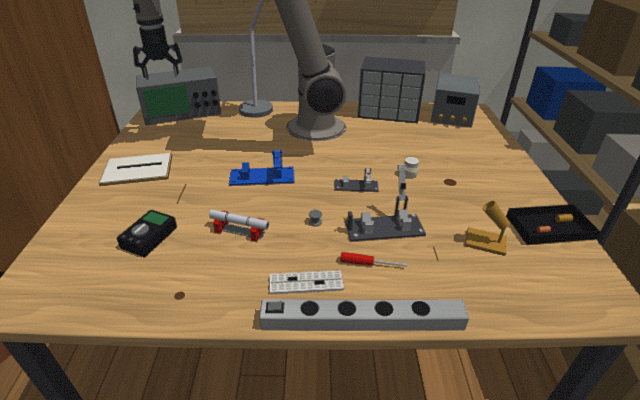

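View pics/top0.png

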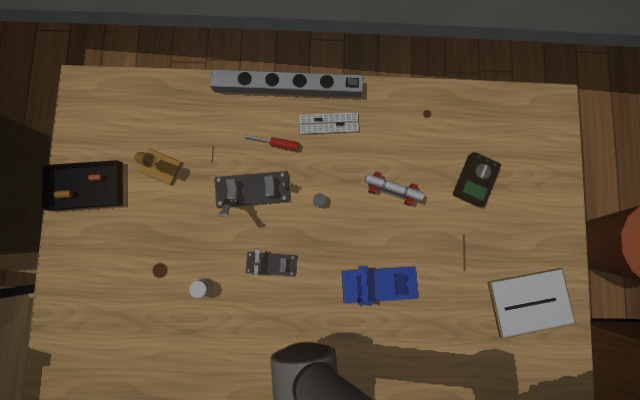

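View pics/wrist0.png

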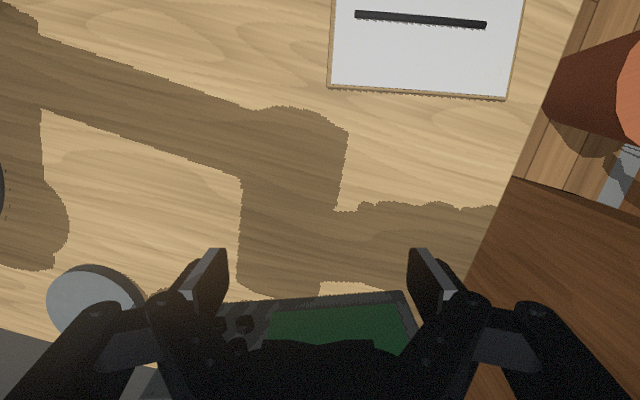

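Three V-blocks show in the top view: a large grey one at (252,188), a small grey one at (272,263) and a blue one at (380,285). The large grey one fits, being not blue and the larger of the greys. I'll enlarge it to confirm.

```bash
cat >> h.py <<'E'
def undist(uv,m):
    uv=np.atleast_2d(np.asarray(uv,float)); K=m['K']; k=m['k1']
    p=np.c_[(uv[:,0]-K[0,2])/K[0,0],(uv[:,1]-K[1,2])/K[1,1]]
    return cv2.undistortPoints(p[:,None,:],np.eye(3),np.array([k,0,0,0,0.]))[:,0,:]
def camT(n,st=None):
    """returns R_wc, origin in world"""
    m=optics.camera_model(n)
    if n!='wrist': return m['R'].T, -m['R'].T@m['t'], m
    from scipy.spatial.transform import Rotation as Ro
    R=Ro.from_quat(st['eef_rot']).as_matrix(); T=m['tool_from_camera']
    return R@T[:3,:3], R@T[:3,3]+st['eef_pos'], m
def rays(n,uv,st=None):
    R,o,m=camT(n,st); s=undist(uv,m); d=np.c_[s,np.ones(len(s))]@R.T
    return o,d
def onplane(n,uv,z,st=None):
    o,d=rays(n,uv,st); return o+d*((z-o[2])/d[:,2])[:,None]
def cloud(n,d,st=None,box=None):
    v,u=np.nonzero(d>0); o,dr=rays(n,np.c_[u,v],st)
    return np.c_[u,v], o+dr*d[v,u][:,None]
def proj(n,X,st=None):
    R,o,m=camT(n,st); c=(np.atleast_2d(X)-o)@R; s=c[:,:2]/c[:,2:]; r2=(s**2).sum(1,keepdims=True)
    s=s*(1+m['k1']*r2); return s*[m['K'][0,0],m['K'][1,1]]+[m['K'][0,2],m['K'][1,2]]
E
python3 - <<'E'
from h import *
np.set_printoptions(precision=4,suppress=True)
t=np.load('pics/top0.npz'); im=t['im']; d=t['d']
crop=lambda im,x0,y0,x1,y1,k: cv2.resize(im[y0:y1,x0:x1],None,fx=k,fy=k,interpolation=cv2.INTER_CUBIC)
a=crop(im,200,160,440,215,3); 
b=crop(im,200,240,440,310,3)
save('c_top',np.vstack([a,b]))
s=np.load('pics/scene0.npz')['im']; save('c_scene',crop(s,200,140,440,250,3))
uv,P=cloud('top',d)
# rims/height check
for name,(x0,y0,x1,y1) in dict(big=(205,165,300,230),holders=(355,165,430,210),small=(240,240,300,285)).items():
    k=(uv[:,0]>=x0)&(uv[:,0]<x1)&(uv[:,1]>=y0)&(uv[:,1]<y1)
    print(name,np.percentile(P[k,2],[1,10,50,90,99]))
h,w=im.shape[:2]
print(onplane('top',[[396,187],[252,188],[380,285],[320,200]],0.04))
# red mask
hsv=cv2.cvtColor(im,cv2.COLOR_RGB2HSV)
red=(((hsv[...,0]<8)|(hsv[...,0]>172))&(hsv[...,1]>150)&(hsv[...,2]>50)).astype(np.uint8)
n,l,st,c=cv2.connectedComponentsWithStats(red)
for i in range(1,n):
    if st[i,4]>15: print(st[i],c[i],onplane('top',c[i],.03))
E
```

```text
big [-0.0052 -0.0031  0.0003  0.0195  0.121 ]
holders [-0.0054 -0.0032 -0.0004  0.0465  0.0509]
small [-0.0056 -0.0033  0.0003  0.0087  0.0465]
[[ 0.6183 -0.2031  0.04  ]
 [ 0.6033  0.1784  0.04  ]
 [ 0.361  -0.1627  0.04  ]
 [ 0.577  -0.0017  0.04  ]]
[270 138  29  13 243] [284.3374 143.6461] [[0.729  0.0992 0.03  ]]
[374 172   7   5  28] [377.25   174.0357] [[ 0.6537 -0.1542  0.03  ]]
[369 185   8   7  42] [372.5714 188.0952] [[ 0.6149 -0.142   0.03  ]]
[409 184   9   5  32] [413.7188 185.9688] [[ 0.6243 -0.2534  0.03  ]]
[404 197  10   8  54] [408.7593 200.3333] [[ 0.5849 -0.2399  0.03  ]]
```

View pics/c_top.png

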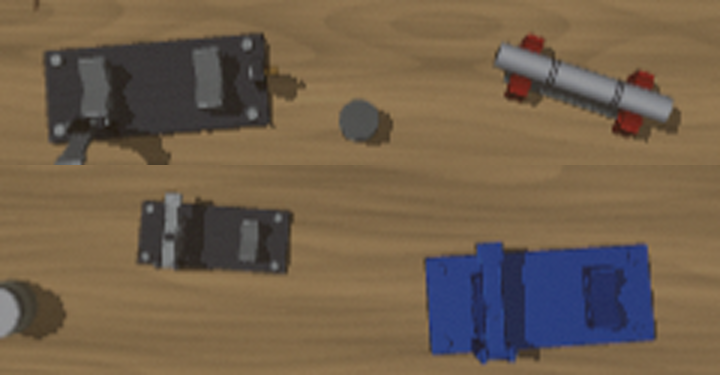

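View pics/c_scene.png

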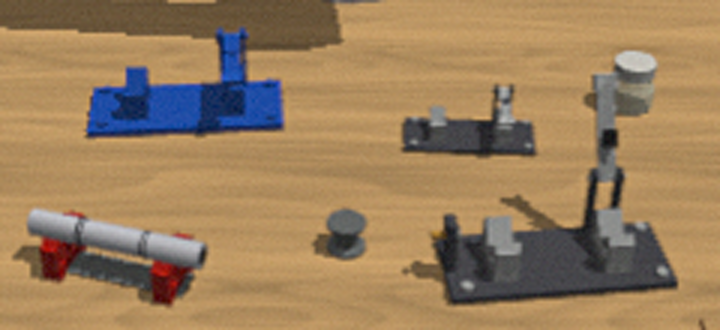

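The large grey block at (252,188) is confirmed. Its stop post is at the right end, towards the spool, and its strap is at the left end, leaning towards the robot. So vee +x is roughly world +y. Next I'll take close wrist views.

```bash
cat >> h.py <<'E'
def qdown(a):
    from scipy.spatial.transform import Rotation as Ro
    c,s=np.cos(a),np.sin(a)
    return Ro.from_matrix(np.array([[c,s,0],[s,-c,0],[0,0,-1]])).as_quat()
def shot(name,cam='wrist'):
    st=r.read_state(); im,d=optics.get_image(cam); save(name,im)
    np.savez('pics/'+name+'.npz',im=im,d=d,p=st['eef_pos'],q=st['eef_rot']); return st,im,d
def load(name):
    f=np.load('pics/'+name+'.npz'); return dict(eef_pos=f['p'],eef_rot=f['q']),f['im'],f['d']
E
python3 - <<'E'
from h import *
r.reach([0.603,0.095,0.26],qdown(np.pi/2)); st,_,_=shot('w_v'); print(st['time_s'])
r.reach([0.62,-0.26,0.22],qdown(np.radians(73.6))); st,_,_=shot('w_b'); print(st['time_s'],st['joint_positions'])
E
```

```text
2.8417
4.2333 [-5.09047501e-01  6.44646160e-01  1.11974542e+00  4.90083579e-04
  1.37691913e+00 -2.24551785e-01]
```

View pics/w_v.png

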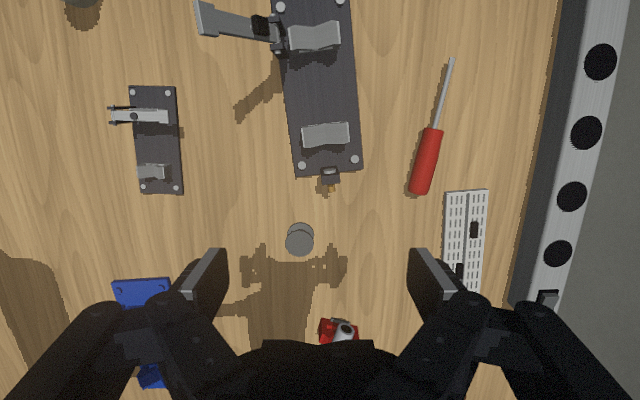

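View pics/w_b.png

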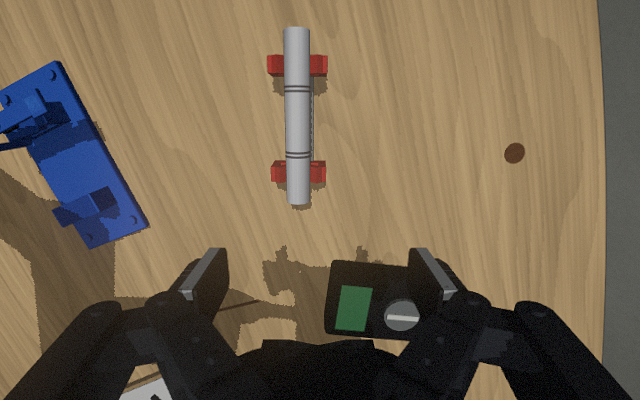

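The V view shows the spool at (300,238), the stop at (330,172), the cheeks at (325,133) and (315,37), and the strap at (235,22). The barrel view shows the barrel from (297,27) to (299,205) on the red blocks. I'll take one better-centred view of the V-block and then measure both.

Run:
```python
from h import *
np.set_printoptions(precision=4,suppress=True)
r.reach([0.59,0.13,0.26],qdown(np.radians(94))); st,_,_=shot('w_v2'); print(st['time_s'])
st,im,d=load('w_b')
hsv=cv2.cvtColor(im,cv2.COLOR_RGB2HSV)
m=((hsv[...,1]<40)&(hsv[...,2]>70)).astype(np.uint8); m[:,:260]=0;m[:,340:]=0;m[215:]=0
m=cv2.morphologyEx(m,cv2.MORPH_CLOSE,np.ones((9,9)))
n,l,s,c=cv2.connectedComponentsWithStats(m); i=1+np.argmax(s[1:,4]); print(s[i],c[i])
k=l==i
mid=[];w=[]
for v in range(40,195,5):
    u=np.nonzero(k[v])[0]; mid.append([(u[0]+u[-1])/2,v]); w.append(u[-1]-u[0]+1)
print(w)
P=onplane('wrist',mid,0.039,st)[:,:2]
dirv,_,_,_=0,0,0,0
cen=P.mean(0); U,S,V=np.linalg.svd(P-cen); dv=V[0]*np.sign(V[0][1]); print('resid',np.abs((P-cen)@V[1]).max())
vs=np.nonzero(k.any(1))[0]
ends=onplane('wrist',[[np.nonzero(k[v])[0].mean(),v] for v in (vs[0],vs[-1]+1)],0.048,st)[:,:2]
e=(ends-cen)@dv; print('ends',e,'len',abs(e[0]-e[1]),'centre',cen+dv*e.mean(),'ang',np.degrees(np.arctan2(dv[1],dv[0])))
# red blocks
red=(((hsv[...,0]<8)|(hsv[...,0]>172))&(hsv[...,1]>120)&(hsv[...,2]>50)&(np.indices(k.shape)[0]<220)).astype(np.uint8)
v,u=np.nonzero(red); Q=onplane('wrist',np.c_[u,v],0.036,st)[:,:2]
t=(Q-cen)@dv; 
print('blocks', [Q[t>0].min(0)/2+Q[t>0].max(0)/2, Q[t<0].min(0)/2+Q[t<0].max(0)/2], np.median(t[t>0]),np.median(t[t<0]))
# depth
uv,C=cloud('wrist',d,st); kk=k[uv[:,1],uv[:,0]]; print('top z pct',np.percentile(C[kk,2],[5,50,90,98]))
```

```text
5.7417
[ 283   27   31  178 4658] [297.8177 113.357 ]
[np.int64(26), np.int64(26), np.int64(26), np.int64(26), np.int64(26), np.int64(26), np.int64(26), np.int64(26), np.int64(30), np.int64(30), np.int64(29), np.int64(28), np.int64(28), np.int64(28), np.int64(28), np.int64(28), np.int64(28), np.int64(28), np.int64(28), np.int64(28), np.int64(28), np.int64(27), np.int64(27), np.int64(27), np.int64(27), np.int64(24), np.int64(24), np.int64(24), np.int64(24), np.int64(23), np.int64(23)]
resid 0.001263082782640643
ends [0.0756    nan] len nan centre [nan nan] ang 73.30581913125488
blocks [array([ 0.6327, -0.149 ]), array([ 0.6036, -0.2447])] 0.046305491499344056 -0.05411207757029332
top z pct [0.004  0.0482 0.0501 0.0509]<stdin>:18: RuntimeWarning: Mean of empty slice.
  ret = ret.dtype.type(ret / rcount)
```

Run:
```python
from h import *
st,im,d=load('w_v2')
save('c_v2',cv2.resize(im[0:280,170:500],None,fx=2.1,fy=2.1,interpolation=cv2.INTER_CUBIC))
```

```text
(no output)
```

View pics/c_v2.png

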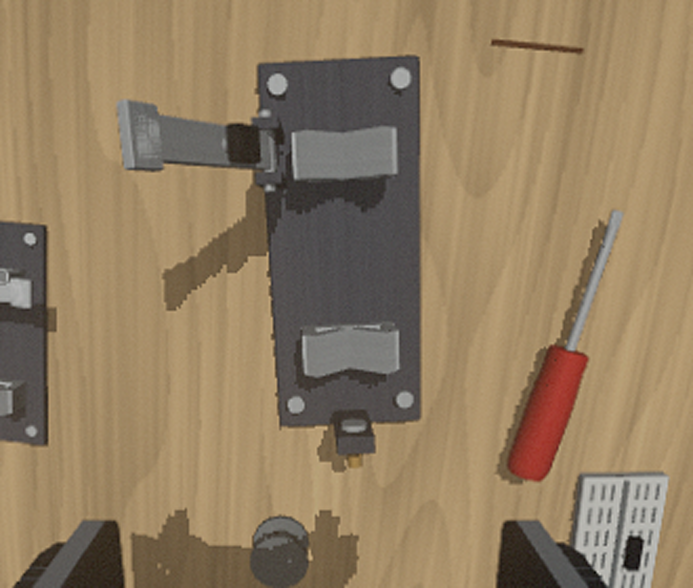

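The enlarged crop shows the base plate with four screws, two cheeks, the stop post at (353,430) and the open strap, tip at (140,135). I'll compute the frame from the plate corners and check it with the cheeks.

Run:
```python
from h import *
np.set_printoptions(precision=4,suppress=True)
st,im,d=load('w_v2')
f=lambda L:np.array(L,float)/2.1+[170,0]
hsv=cv2.cvtColor(im,cv2.COLOR_RGB2HSV)
C=onplane('wrist',f([(259,64),(418,56),(420,418),(281,427)]),0.01,st)[:,:2]
S=onplane('wrist',f([(277,83),(400,77),(405,399),(296,405)]),0.011,st)[:,:2]
K1=onplane('wrist',f([(292,132),(396,127),(398,172),(294,181)]),0.046,st)[:,:2]
K2=onplane('wrist',f([(302,330),(398,324),(400,366),(305,376)]),0.046,st)[:,:2]
for n,X in dict(C=C,S=S,K1=K1,K2=K2).items():
    e=[np.linalg.norm(X[i]-X[(i+1)%4]) for i in range(4)]; print(n,X.tolist(),'edges',np.array(e),'cen',X.mean(0))
for X in (C,S):
    dv=(X[0]+X[1]-X[2]-X[3]); print('ang',np.degrees(np.arctan2(dv[1],dv[0])))
dv=K1.mean(0)-K2.mean(0); print('ang K',np.degrees(np.arctan2(dv[1],dv[0])),np.linalg.norm(dv),(K1+K2).mean(0)/2)
print('stop px', onplane('wrist',f([(353,425),(338,416),(373,450)]),0.052,st))
print('spool', onplane('wrist',f([(280,535)]),0.03,st))
# depth clouds
uv,P=cloud('wrist',d,st)
k=(P[:,2]>0.038)&(P[:,2]<0.056)&(P[:,0]>0.5)&(P[:,0]<0.72)&(P[:,1]>0.02)
im2=np.zeros((400,640),np.uint8); im2[uv[k,1],uv[k,0]]=255
n,l,s,c=cv2.connectedComponentsWithStats(im2)
for i in range(1,n):
    if s[i,4]>20:
        q=P[(l[uv[:,1],uv[:,0]]==i)&k]; print(s[i],q.mean(0),q.min(0),q.max(0))
k=(P[:,2]>0.085)&(P[:,2]<0.2)&(uv[:,1]<150); print('strap',k.sum(),P[k].mean(0),P[k].min(0),P[k].max(0))
```

```text
C [[0.5535132441536782, 0.27802972933944814], [0.6354833077611999, 0.28765739367651844], [0.6585974521539583, 0.09226411854800756], [0.5760391037919935, 0.08100615733915437]] edges [0.0825 0.1968 0.0833 0.1983] cen [0.6059 0.1847]
S [[0.5634124845784426, 0.2692850449251112], [0.6270549882832693, 0.27667184915855103], [0.648155151730956, 0.1036578549989982], [0.58416385737196, 0.09561432611653188]] edges [0.0641 0.1743 0.0645 0.1749] cen [0.6057 0.1863]
K1 [[0.5738464622674035, 0.24161878434178327], [0.6233315547131028, 0.24735809794477015], [0.6263666331438652, 0.22698122213152133], [0.5761907682780205, 0.21927602675068503]] edges [0.0498 0.0206 0.0508 0.0225] cen [0.5999 0.2338]
K2 [[0.584823607933885, 0.14638222370817938], [0.6340815986662559, 0.15289753673434875], [0.6374832804073547, 0.13087302162857112], [0.5879817934700702, 0.12207500310005276]] edges [0.0497 0.0223 0.0503 0.0245] cen [0.6111 0.1381]
ang 96.6339750997679
ang 96.88339782318731
ang K 96.64716198950913 0.09639960191402146 [0.6055 0.1859]
stop px [[0.6151 0.0986 0.052 ]
 [0.6067 0.1031 0.052 ]
 [0.627  0.0853 0.052 ]]
spool [[0.5796 0.0197 0.03  ]]
[343  60  17  24 350] [0.6179 0.2365 0.0419] [0.6095 0.2253 0.038 ] [0.6266 0.2485 0.0467]
[308  62  17  24 349] [0.5813 0.2322 0.042 ] [0.5726 0.2207 0.038 ] [0.5905 0.2438 0.0476]
[345 157  16  21 273] [0.6291 0.1375 0.0419] [0.62   0.1262 0.038 ] [0.6381 0.1487 0.047 ]
[314 159  15  21 271] [0.5929 0.1334 0.042 ] [0.5852 0.1217 0.038 ] [0.602  0.1443 0.0466]
[330 200  18   8 113] [0.6155 0.0962 0.0481] [0.6063 0.0937 0.0385] [0.6254 0.0987 0.0555]
[336 216   7   7  44] [0.6182 0.077  0.0475] [0.6147 0.0729 0.0447] [0.622  0.0813 0.0493]
strap 1644 [0.5375 0.2269 0.1266] [0.5185 0.2148 0.0851] [0.5627 0.2372 0.1511]
```

The V-block frame comes out at about (0.606, 0.186), angle 96.7°. The plate edges measured 197 × 83 mm and the cheeks sit 96 mm apart, both close to the given sizes. The stop face is about 88 mm from the centre. I'll finish measuring the barrel ends and then grasp it, slightly towards the stop end to keep the hand clear of the strap.

Run:
```python
from h import *
np.set_printoptions(precision=4,suppress=True)
st,im,d=load('w_b')
P=onplane('wrist',[[297.5,33],[299,200]],0.039,st)[:,:2]
e=onplane('wrist',[[297.5,27],[299,205]],0.049,st)[:,:2]
print(P,e,np.linalg.norm(e[0]-e[1]))
uv,C=cloud('wrist',d,st)
k=(C[:,2]>0.042)&(C[:,2]<.06)&(uv[:,0]>270)&(uv[:,0]<330)&(uv[:,1]<210)
X=C[k,:2]; c=X.mean(0); V=np.linalg.svd(X-c,full_matrices=False)[2]; dv=V[0]*np.sign(V[0][1]); t=(X-c)@dv
n=(X-c)@V[1]
cen=c+dv*(np.percentile(t,.2)+np.percentile(t,99.8))/2
print('depth cen',cen,'len',np.ptp(t),'wid',np.ptp(n),'ang',np.degrees(np.arctan2(dv[1],dv[0])))
cen_e=e.mean(0); print('edge cen',cen_e)
```

```text
[[ 0.6411 -0.1242]
 [ 0.5963 -0.273 ]] [[ 0.6425 -0.1218]
 [ 0.5962 -0.2751]] 0.160199920008928
depth cen [ 0.6181 -0.1975] len 0.15975055025663357 wid 0.022832173436188943 ang 73.38195778611097
edge cen [ 0.6194 -0.1985]
```

Run:
```python
from h import *
np.set_printoptions(precision=4,suppress=True)
a=np.radians(73.3); q=qdown(a); dv=np.array([np.cos(a),np.sin(a)])
g=np.array([0.6187,-0.198])-0.010*dv
r.reach([*g,0.12],q)
hit=r.move_straight([*g,0.046],q,speed=0.08,max_force=8); print('hit',hit)
s0=r.read_state()
command_gripper(0.015,40)
s=r.read_state(); print(s['time_s'],s['grip_width'],s['eef_pos'],s0['contact_force'],s['contact_force'])
r.move_straight([*g,0.15],q,speed=0.1)
s,_,_=shot('w_lift'); print(s['time_s'],s['grip_width'],s['contact_force'],s['torque'])
shot('t_lift','top')
```

```text
hit False
8.8333 0.02279077526176192 [ 0.6153 -0.2074  0.0463] [0.7219 0.0957 0.072 ] [-4.5798  1.1772  5.2039]
10.025 0.022687462194790432 [ 0.3118  0.4114 -2.3436] [-0.0069  0.0237 -0.0171]
```

View pics/w_lift.png

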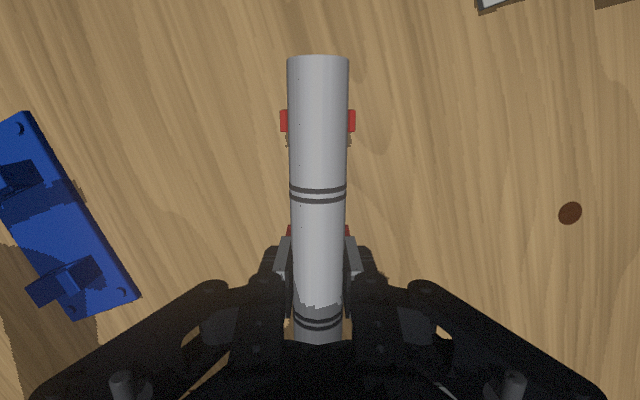

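The barrel is held level and straight, with about 2.3 N of weight. I'll carry it over the V and lower it with a force guard.

Run:
```python
from h import *
np.set_printoptions(precision=4,suppress=True)
st,im,d=load('w_lift'); 
from scipy.spatial.transform import Rotation as Ro
z=st['eef_pos'][2]-0.0073
e=onplane('wrist',[[317.5,58]],z+.011,st)[0]; print('far end in tool', Ro.from_quat(st['eef_rot']).inv().apply(e-st['eef_pos']))
a=np.radians(96.7); q=qdown(a); xv=np.array([np.cos(a),np.sin(a)]); V=np.array([0.606,0.1858])
p=V-0.007*xv
r.reach([*p,0.13],q)
r.move_straight([*p,0.062],q,speed=0.1)
s=r.read_state(); print('pre',s['contact_force'],s['eef_pos'])
hit=r.move_straight([*p,0.0495],q,speed=0.012,max_force=3)
s=r.read_state(); print(hit,s['time_s'],s['contact_force'],s['torque'],s['eef_pos'],s['grip_width'])
shot('w_seat'); shot('t_seat','scene')
```

```text
far end in tool [ 0.0887 -0.0005 -0.0037]
pre [-0.3275 -0.8198 -1.6278] [0.6073 0.1788 0.0626]
True 13.1583 [-0.364  -0.4237  3.3521] [-0.0203  0.0334 -0.0125] [0.6064 0.1788 0.0524] 0.022897556381740476
```

View pics/w_seat.png

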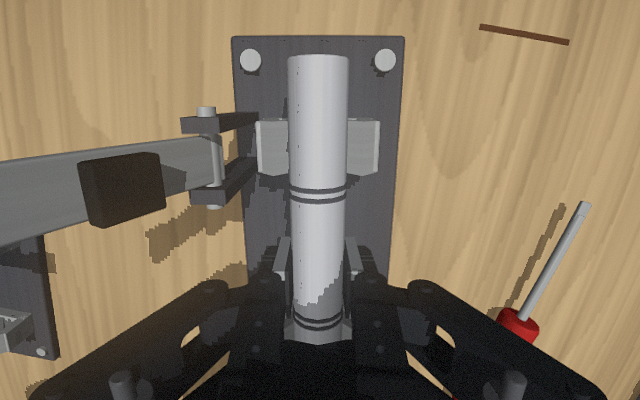

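The seated height is 52.4 mm against 52.3 mm predicted, and there is almost no side load, so the barrel is down in the V. I'll relieve the downward load and slide to the stop with a force guard.

Run:
```python
from h import *
np.set_printoptions(precision=4,suppress=True)
a=np.radians(96.7); q=qdown(a); xv=np.array([np.cos(a),np.sin(a),0]); 
p=np.array([*(np.array([0.606,0.1858])-0.007*xv[:2]),0.0524])
r.move_straight(p,q,speed=0.01); s=r.read_state(); print('relieved',s['contact_force'],s['eef_pos'])
f0=s['contact_force']@xv
hit=r.move_straight(p-0.005*xv,q,speed=0.008,max_force=5); s=r.read_state(); print(hit,s['contact_force']@xv-f0,s['contact_force'],s['eef_pos'])
if not hit:
    hit=r.move_straight(p-0.022*xv,q,speed=0.008,max_force=5); s=r.read_state()
    print(hit,s['time_s'],'axial',s['contact_force']@xv,s['contact_force'],s['eef_pos'],(s['eef_pos']-[.606,.1858,0])@xv)
r.hold(0.3); s=r.read_state(); print('axial',s['contact_force']@xv,s['contact_force'],s['time_s'])
shot('w_slid')
```

```text
relieved [-2.7427 -1.0789  3.5816] [0.6064 0.1788 0.0523]
True 1.179651443439387 [0.18   0.4522 4.2422] [0.6064 0.1784 0.0523]
axial -0.07150457792330119 [3.0043 0.2809 4.5762] 14.1583
```

Run:
```python
from h import *
np.set_printoptions(precision=4,suppress=True)
a=np.radians(96.7); q=qdown(a); xv=np.array([np.cos(a),np.sin(a),0]); 
s=r.read_state(); p=s['eef_pos'].copy(); 
p[2]=0.0529
r.move_straight(p,q,speed=0.01); r.hold(.2); s=r.read_state(); print('relieved',s['contact_force'],s['eef_pos'])
for i in range(6):
    f0=s['contact_force'].copy()
    t=p-0.004*(i+1)*xv
    hit=r.move_straight(t,q,speed=0.01,max_force=6); s=r.read_state()
    print(hit,s['time_s'],'axial',round(s['contact_force']@xv,2),s['contact_force'],s['eef_pos'],'along',(s['eef_pos']-[.606,.1858,0])@xv)
    if hit or s['contact_force']@xv>3: break
```

```text
relieved [ 2.9964 -0.1718 -0.5597] [0.6062 0.1784 0.0525]
False 15.25 axial 0.73 [ 0.6221  0.8108 -0.2089] [0.6065 0.1742 0.0528] along -0.011537892545169872
False 15.8 axial 0.78 [-0.1297  0.7656 -1.6637] [0.6071 0.1703 0.0527] along -0.015516509967689189
False 16.35 axial 4.86 [-0.5934  4.827  -1.5596] [0.6076 0.1671 0.0529] along -0.01880692175961781
```

The barrel is bearing on the stop with about 4 to 5 N axially, and about 0.7 N of that is sliding friction. I'll let go and check.

Run:
```python
from h import *
np.set_printoptions(precision=4,suppress=True)
a=np.radians(96.7); q=qdown(a); xv=np.array([np.cos(a),np.sin(a),0]); 
s=r.read_state(); p=s['eef_pos']; print('axial',s['contact_force']@xv)
command_gripper(0.05); s=r.read_state(); print(s['contact_force'],s['grip_width'])
r.move_straight([p[0],p[1],0.17],q,speed=0.12)
r.reach([0.60,0.13,0.26],q)
s,im,d=shot('w_rel'); print(s['time_s'])
save('c_rel',cv2.resize(im[0:280,170:500],None,fx=2.1,fy=2.1,interpolation=cv2.INTER_CUBIC))
uv,P=cloud('wrist',d,s)
V=np.array([0.6063,0.1858,0]); L=(P-V)@xv; yv=np.array([-xv[1],xv[0],0]); W=(P-V)@yv
k=(abs(W)<0.014)&(abs(L)<0.1)&(P[:,2]>0.04)&(P[:,2]<.07)
print('top z',np.percentile(P[k,2],[50,90,98]),'L',np.percentile(L[k],[.5,99.5]))
for lo,hi in((-.07,-.03),(-.02,.02),(.03,.06)):
    j=k&(L>lo)&(L<hi)&(P[:,2]>.05); print(np.median(W[j]),np.percentile(P[j,2],95))
k=(P[:,2]>0.09)&(L>.03)&(L<.07)&(W>0.03); print('strap',P[k].mean(0),[ (np.percentile(W[k],5),np.percentile(W[k],95)),P[k,2].max(), L[k].mean()])
np.savez('pics/strap.npz',L=L[k],W=W[k],Z=P[k,2])
c=np.polyfit(W[k],P[k,2],1); print('strap ang',np.pi/2+np.arctan(1/c[0]) ,c)
```

```text
axial 4.863313504290639
[-0.9647 -0.3778  0.4057] 0.049921742256683485
18.325
top z [0.0543 0.0564 0.059 ] L [-0.0986  0.071 ]
0.0015331638682431286 0.05648348432462806
0.0010890049950410478 0.05651352844411783
0.0013181224615523267 0.05669120684101474
strap [0.5374 0.2269 0.1268] [(np.float64(0.04153874676324602), np.float64(0.07922668401335778)), np.float64(0.15119592592420059), np.float64(0.04888352992714129)]
strap ang 2.219156559879173 [1.3199 0.0428]
```

View pics/c_rel.png

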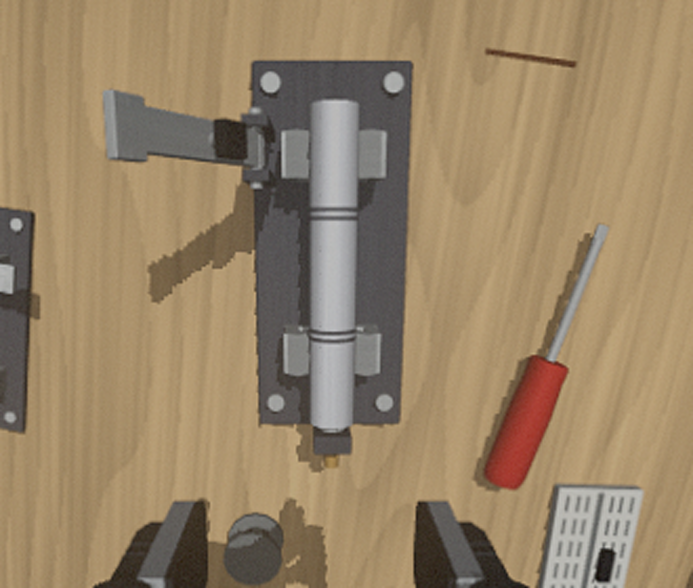

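The barrel lies level in the V: its top is at 56.5 mm (57 expected), and its end meets the stop post at crop (332,432). Now I'll swing the strap with closed fingertips, following the strap's arc, with force checks throughout.

```bash
cat >> h.py <<'E'
a_=np.radians(96.7); xv=np.array([np.cos(a_),np.sin(a_),0]); yv=np.array([-xv[1],xv[0],0]); VV=np.array([0.6063,0.1858,0])
qs=qdown(a_-np.pi/2)
def F(a,rr=0.084,off=0.0):
    y=0.036-rr*np.cos(a)+(0.0025+off)*np.sin(a); z=0.068+rr*np.sin(a)+(0.0025+off)*np.cos(a)
    return VV+0.050*xv+(y+0.011)*yv+np.array([0,0,z+0.025])
E
python3 - <<'E'
from h import *
np.set_printoptions(precision=3,suppress=True)
command_gripper(0.0)
p=F(2.4); r.reach([p[0],p[1],0.25],qs)
r.move_straight(p,qs,speed=0.15); s=r.read_state(); print(s['time_s'],s['contact_force'],s['grip_width'],s['eef_pos'],p)
b=s['contact_force'].copy()
for a in np.arange(2.25,0.95,-0.15):
    hit=r.move_straight(F(a),qs,speed=0.06,max_force=12); s=r.read_state(); f=s['contact_force']-b
    print(round(a,2),hit,round(s['time_s'],2),'y',round(f@yv,2),'x',round(f@xv,2),'z',round(f[2],2))
    if hit: break
s,_,_=shot('w_s1'); shot('s_s1','scene')
E
```

```text
21.3 [ 0.028 -0.129  0.658] -5.245222376440801e-05 [0.491 0.223 0.149] [0.491 0.223 0.148]
2.25 False 21.66 y -0.29 x -0.1 z -1.57
2.1 False 22.02 y -0.79 x 0.31 z -1.48
1.95 False 22.38 y 1.37 x 0.48 z -1.08
1.8 False 22.73 y 0.67 x 0.25 z 0.15
1.65 False 23.09 y 0.48 x -0.26 z -0.72
1.5 False 23.45 y 0.55 x 0.31 z -0.97
1.35 False 23.81 y 0.2 x 0.53 z -0.51
1.2 False 24.17 y -0.25 x 0.08 z -0.52
1.05 False 24.52 y 0.96 x -0.32 z -1.08
```

View pics/w_s1.png

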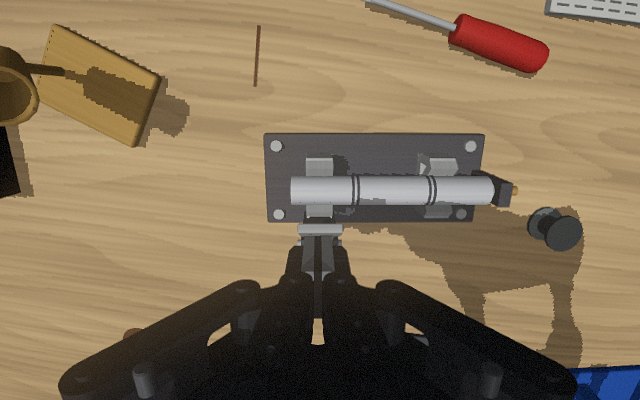

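Run:
```python
from h import *
_,im,_=load('s_s1'); save('c_s1',cv2.resize(im[100:260,320:480],None,fx=4,fy=3.7,interpolation=cv2.INTER_CUBIC))
print(proj('scene',[VV+.05*xv+.036*yv+[0,0,.068],VV+.05*xv+.036*yv+[0,0,.16]]), r.read_state()['eef_pos'])
```

```text
[[402.52882011 199.17219318]
 [407.23179659 169.66423985]] [0.59336873 0.23456485 0.16687837]
```

View pics/c_s1.png

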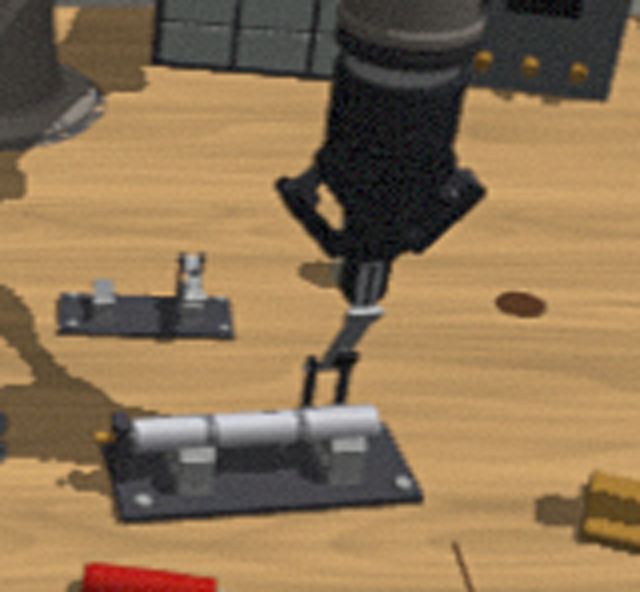

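Run:
```python
from h import *
np.set_printoptions(precision=3,suppress=True)
H=VV+.05*xv+.036*yv+[0,0,.068]
st,im,d=load('w_s1')
for a in (2.0,1.57,1.2,1.05,.9):
    T=H-.092*np.cos(a)*yv+[0,0,.092*np.sin(a)]
    print(a,proj('wrist',T,st)[0],proj('scene',T)[0])
print('hinge',proj('wrist',H,st))
tip=st['eef_pos']+[0,0,-.025]; print('ftip',proj('wrist',tip-.011*yv,st),proj('scene',tip))
uv,P=cloud('wrist',d,st)
for u,v in [(320,228),(318,240),(330,250),(305,255),(318,262)]:
    j=np.argmin(abs(uv-[u,v]).sum(1)); print(u,v,P[j],(P[j]-VV)@yv,(P[j]-VV)@xv)
save('c_w1',cv2.resize(im[150:350,220:420],None,fx=3.5,fy=3,interpolation=cv2.INTER_CUBIC))
```

```text
2.0 [318.3   369.831] [402.496 164.597]
1.57 [318.353 323.227] [407.24 169.68]
1.2 [318.339 255.869] [410.851 178.998]
1.05 [318.316 226.546] [412.032 183.819]
0.9 [318.284 198.905] [412.992 189.068]
hinge [[318.084 241.948]]
ftip [[318.403 232.197]] [[409.662 182.114]]
320 228 [0.609 0.236 0.146] -0.008308176271006138 0.04918053168505553
318 240 [0.605 0.236 0.151] -0.004415267744798536 0.050155827110001945
330 250 [0.605 0.231 0.161] -0.004140182851148949 0.044870644387586145
305 255 [0.603 0.242 0.164] -0.0029524965777027986 0.05582710432295216
318 262 [0.604 0.236 0.17 ] -0.003239536700095328 0.05017822329459245
```

View pics/c_w1.png

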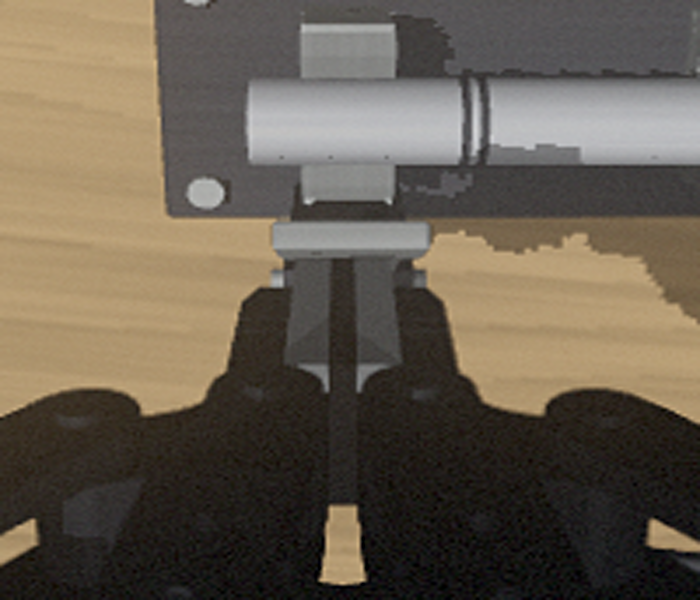

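The strap tab at (320,228) projects to 1.05 rad, which matches the commanded angle, so the strap is following the fingers. I'll carry on down, then press in small guarded steps.

Run:
```python
from h import *
np.set_printoptions(precision=3,suppress=True)
pr=lambda a,hit,s: print(round(a,3),hit,round(s['time_s'],2),'y',round(s['contact_force']@yv,2),'z',round(s['contact_force'][2],2),'tipz',round(s['eef_pos'][2]-.025,4))
ok=True
for a in [0.9,.75,.6,.45,.3,.18,.12]:
    hit=r.move_straight(F(a),qs,speed=0.06 if a>.2 else .03,max_force=11); s=r.read_state(); pr(a,hit,s)
    if hit: ok=False;break
if ok:
  for a in np.arange(.10,-.08,-.02):
    hit=r.move_straight(F(a),qs,speed=0.012,max_force=8); s=r.read_state(); pr(a,hit,s)
    if s['contact_force'][2]>13: break
```

```text
0.9 False 24.98 y -0.16 z -0.23 tipz 0.1349
0.75 False 25.34 y -0.46 z -0.22 tipz 0.1266
0.6 False 25.7 y 0.3 z 0.24 tipz 0.1169
0.45 False 26.06 y 0.64 z -0.36 tipz 0.1061
0.3 False 26.42 y 0.27 z -0.31 tipz 0.0945
0.18 False 26.9 y -0.89 z -0.44 tipz 0.0851
0.12 False 27.22 y -0.21 z -0.16 tipz 0.0802
0.1 False 27.51 y 1.28 z 1.06 tipz 0.0788
0.08 False 27.8 y 0.79 z 2.36 tipz 0.0772
0.06 False 28.09 y 1.09 z 3.63 tipz 0.0755
0.04 False 28.38 y 1.89 z 2.73 tipz 0.0738
0.02 False 28.68 y 2.59 z 2.28 tipz 0.0722
-0.0 False 28.97 y 2.36 z 4.65 tipz 0.0706
-0.02 False 29.26 y 3.14 z 7.45 tipz 0.0694
-0.04 True 29.47 y 1.88 z 6.23 tipz 0.0694
-0.06 True 29.68 y 0.67 z 5.99 tipz 0.0694
```

The fingertips stopped at 69.4 mm; the hard stop implies about 69.2 mm. I'll lift off and check that the strap stays down.

Run:
```python
from h import *
np.set_printoptions(precision=4,suppress=True)
p=r.read_state()['eef_pos']
r.move_straight([p[0],p[1],0.2],qs,speed=0.1)
q=qdown(a_); r.reach([0.60,0.13,0.28],q)
s,im,d=shot('w_fin'); shot('s_fin','scene'); print(s['time_s'],s['contact_force'])
save('c_fin',cv2.resize(im[0:280,170:500],None,fx=2.1,fy=2.1,interpolation=cv2.INTER_CUBIC))
_,sc,ds=load('s_fin'); save('c_fins',cv2.resize(sc[130:280,180:440],None,fx=3,fy=3,interpolation=cv2.INTER_CUBIC))
uv,P=cloud('wrist',d,s); L=(P-VV)@xv; W=(P-VV)@yv
k=(abs(L-.05)<.006)&(W>-.05)&(W<.03)&(P[:,2]>.055); c=np.polyfit(W[k],P[k,2],1); print('strap slope',-c[0],'z at tip(-48mm)',np.polyval(c,-.048),k.sum(),'W range',W[k].min())
k=(abs(W)<.004)&(L<.03)&(L>-.095)&(P[:,2]>.045)&(P[:,2]<.07); print('barrel top',np.percentile(P[k,2],[10,50,90]))
for lo,hi in((-.07,-.03),(-.02,.02),(.062,.075)):
    j=(L>lo)&(L<hi)&(P[:,2]>.05)&(P[:,2]<.064)&(abs(W)<.016); print(np.median(W[j]),np.percentile(P[j,2],95))
```

```text
32.4083 [ 0.6852  0.2417 -0.213 ]
strap slope -0.023113253533629002 z at tip(-48mm) 0.06850907231767102 1027 W range -0.04999766029448756
barrel top [0.0546 0.0557 0.0569]
0.001257375167097738 0.056635528623977964
0.0016337532029981495 0.05671630005920091
0.0011861470328733412 0.056732854728934204
```

View pics/c_fin.png

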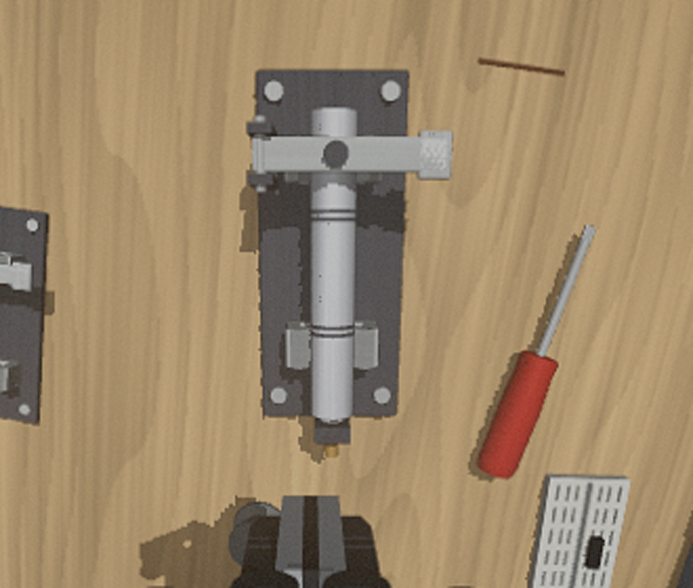

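View pics/c_fins.png

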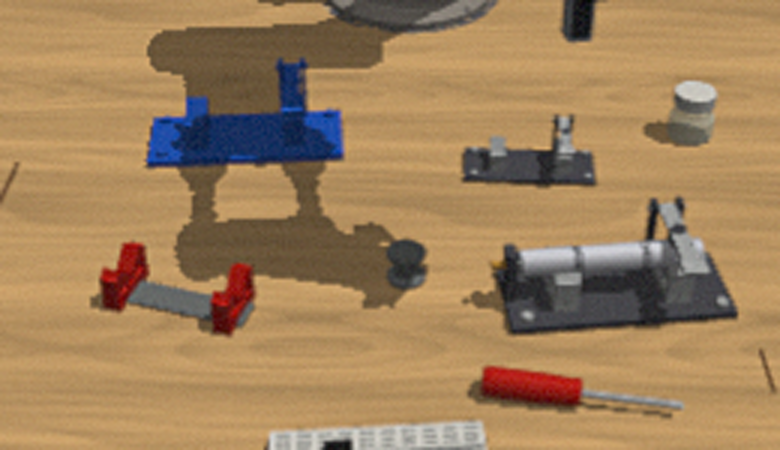

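Run:
```python
from h import *
for n in ('w_slid','w_rel','w_fin'):
    st,im,d=load(n); uv,P=cloud('wrist',d,st); L=(P-VV)@xv; W=(P-VV)@yv
    k=(abs(W-.0012)<.004)&(L>.062)&(P[:,2]>.05)&(P[:,2]<.06); print(n,'far end L',np.percentile(L[k],98) if k.any() else None)
    k=(abs(W-.0012)<.004)&(L<-.05)&(L>-.115)&(P[:,2]>.042)&(P[:,2]<.065)
    h,e=np.histogram(L[k],np.arange(-.115,-.05,.004)); 
    print([(round(e[i],3),int(h[i]),round(float(np.median(P[k][(L[k]>=e[i])&(L[k]<e[i+1]),2])),4)) for i in range(len(h)) if h[i]])
save('c_end',cv2.resize(load('w_fin')[1][170:225,295:365],None,fx=9,fy=9,interpolation=cv2.INTER_CUBIC))
```

```text
w_slid far end L 0.08274990045409317
[]
w_rel far end L 0.0711426170048644
[(np.float64(-0.115), 13, 0.0473), (np.float64(-0.111), 22, 0.0475), (np.float64(-0.107), 8, 0.0479), (np.float64(-0.103), 12, 0.059), (np.float64(-0.099), 25, 0.0589), (np.float64(-0.095), 41, 0.0584), (np.float64(-0.091), 13, 0.0517), (np.float64(-0.087), 27, 0.0555), (np.float64(-0.083), 22, 0.0557), (np.float64(-0.079), 23, 0.0555), (np.float64(-0.075), 26, 0.0559), (np.float64(-0.071), 28, 0.0557), (np.float64(-0.067), 23, 0.0554), (np.float64(-0.063), 28, 0.0557), (np.float64(-0.059), 26, 0.0557), (np.float64(-0.055), 30, 0.0556)]
w_fin far end L 0.07089959174621292
[(np.float64(-0.115), 12, 0.0478), (np.float64(-0.111), 19, 0.0474), (np.float64(-0.107), 11, 0.0481), (np.float64(-0.103), 7, 0.0592), (np.float64(-0.099), 23, 0.0589), (np.float64(-0.095), 40, 0.0586), (np.float64(-0.091), 14, 0.0532), (np.float64(-0.087), 21, 0.0553), (np.float64(-0.083), 24, 0.0556), (np.float64(-0.079), 25, 0.0556), (np.float64(-0.075), 21, 0.0559), (np.float64(-0.071), 24, 0.0556), (np.float64(-0.067), 25, 0.0561), (np.float64(-0.063), 22, 0.0559), (np.float64(-0.059), 27, 0.0558), (np.float64(-0.055), 23, 0.0558)]
```

View pics/c_end.png

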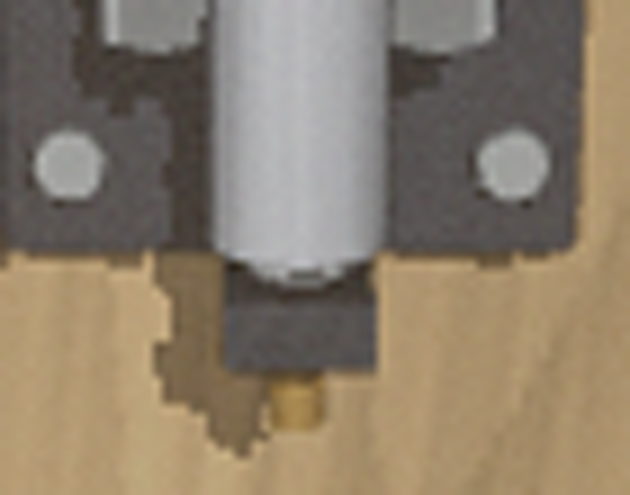

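The barrel's far end reads 70.9 mm along the V, against 71.4 mm predicted from the contact position and 71.1 mm after release. It has stayed against the stop, so I'll hand in.

Run:
```python
from h import *
print(r.finish_job(), r.read_state()['time_s'])
```

```text
the job is handed in; nothing more can be done
the job is handed in; nothing more can be done
```

The job is done and handed in at about 32 s on the robot's clock. The barrel is in the large grey V-block, against the end stop and clamped under the closed strap.

- **Placing and sliding:** I lifted the barrel off the red holders and lowered it into the V with a force guard. I then slid it to the stop, where it bore with about 4.9 N, including roughly 0.7 N of friction, and released it. My first slide attempt stopped early because of side and downward load. I eased the load and slid again.
- **Strap:** I swung it over with closed fingertips and pressed until it stopped at 69.4 mm, close to its hard stop. The highest steady force I read on it was about 7.5 N. The 8 N force guard then tripped twice on the stop, so the peak was probably 14–16 N. That peak is inferred, not read.
- **Last checks:**
  - The strap stayed closed after I lifted off, with a slope of about -0.02 rad.
  - The barrel top read 56.7 mm (57 expected) and was level along its length.
  - The far end had moved 0.2 mm or less since I let go, and I saw no gap at the stop.
  - The spool, screwdriver, jar and the other V-blocks looked undisturbed in the last scene crop. I did not check the breadboard, multimeter or soldering stand closely.

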